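Turn the board cradle face-up by its star handwheel

ROBOT

A 6-joint arm with a two-finger parallel gripper is mounted at the origin on the work surface. World frame = base frame: x ahead of the robot, y to its left, z up, the work surface at z = 0. Lengths are in m, angles in rad, forces in N, time in s.
With the tool pointing down it reaches from about 0.2 to 0.875 m from the base axis. Payload 3.4 kg.
Tool frame: the origin (TCP) lies midway between the tips of the shut fingers; the grasp point (between the pads) lies bot.grasp_offset behind it (bot.grasp_offset is the distance from the TCP to the grasp point, in m); z points along the fingers, y is the line along which they close (so a half turn about z gives the same grasp; the last joint's range is limited). The gripper opens to 94 mm and grips with 3 to 60 N. Pads are 16 mm wide; open, the fingers measure 119 mm over their backs; the gripper's body (75 mm by 177 mm) begins 78 mm behind the grasp point.
Start: joints at [1.099, 0.276, 1.505, -0, 1.361, -0.121], TCP at [0.198, 0.54, 0.173] pointing down, gripper open.
Joint ranges: [-2.89, 2.89], [-0.75, 2.08], [0.22, 2.7], [-1.18, 4.32], [0.11, 2.71], [-2.7, 2.7]. Speed limits (rad/s): [2.57, 2.57, 3.14, 3.14, 3.14, 3.14].

INTERFACE

Orientations are given as a unit quaternion [x, y, z, w].
In Python, from cell import telemetry, snapshot, bot gives the robot as it stands.
- The arm moves only by the tool carry_out, never from a script. Its argument "steps" is a list of rows, each an object with "twist": the turn, a rotation vector about the tool's x, y, z in degrees, a list of three; "travel": the shift along the tool's x, y, z in cm, a list of three; "gripper": the closure, from -1 (fully open) to 1 (shut). A call has 1 to 12 rows; each row is the pose to reach, as a shift and turn from the pose commanded when the call began, along the tool's axes at that moment; what a row does not reach only later rows make up. A row lasts 1/12 s, in which the tool goes at most 41.7 mm and 7.16 degrees, less where a joint would pass 70% of its speed; a pose out of reach is approached as far as the arm can. A call with a gripper value outside its range is refused whole. The fingers move at their own pace and stop on an object; "squeeze" is the grip in N (left out, the last holds). Time passes only in rows, so rows that repeat a pose let the fingers close. It gives the time, the measured TCP pose, the force, the opening and the grip force at its end, in the units of the state.
- telemetry.read_state(): the state, without advancing time (a new reading comes with each control period).
- snapshot(name): name is "side" or "top" or "wrist"; returns a dict with "pixels" (480x640x3 uint8, blue, green, red), "depth" (480x640 float32, m along the optical axis (not along the pixel's ray), 0 where there is no reading), "camera_matrix" (3x3 intrinsics, pixels), "origin" and "attitude" of the camera in the world. Camera axes: x right, y up, looking along -z (the intrinsics and any distortion apply to the point x, -y, -z); pixel columns grow to the right and rows downward; lengths in m; the calibration is good to about 2 mm. The wrist camera is an equidistant fisheye: a pixel r from the principal point sees the ray r / f radians off the axis. A picture is of the moment at which its call begins.
- bot.close_job(): hands the job in; it is judged then, once.
The state is a dict: "time": time; "joint_pos": joint angles; "joint_velocities": joint speeds; "effort": joint torques, N m; "eef_pos": TCP position; "ee_rot": TCP orientation; "force": force on the tool from outside, world axes, zero at the start; "ft_torque": the same for the moment, N m; "opening": finger opening in m; "gripper_force": force on a finger pad.
Only numpy, scipy, OpenCV 4.12 (cv2) and the standard library are available. Lean on these libraries where they do the work, as an engineer would, in place of code of your own. Each camera call takes 0.05 s, during which the arm holds its last target. There are 200 camera calls.

TASK

The circuit board in the bench cradle must lie face-up for soldering: with the fingertips and without gripping anything, gently push the spokes of the star handwheel, one after another, until the red-knobbed spoke points straight up. Leave the wheel at rest there and take the hand away. Do not touch the board itself, and leave the flux bottle, steel block and solder spool where they stand.

Things in the scene. Friction and masses are not known exactly. Their poses are not given: they have to be found in the camera images.
- cradle: Fixed bench cradle: blue base plate 300 x 130 x 12 mm (x = -165 to +135 mm in its frame) and two aluminium uprights 16 mm thick, 50 mm wide, tops 162 mm above the table, at x = -135 and +45 mm. Origin on the table. x runs along its level shaft from the board to the handwheel, which sits outside at x = +90 mm; z is up. The yaw varies.
- wheel_centre (a point): Centre of the star handwheel, on the shaft 140 mm above the table, with the cradle's fixed axes; the wheel turns in their y-z plane. Five spokes 72 degrees apart: 10 mm rods with free handles 16 mm thick from 77 mm out to round ends at 113 mm (four yellow, one red with a ball, ending at 125 mm). A grey rim 12 mm thick joins the spokes at 60 mm from the centre.
- wheel (a joint): Handwheel angle about the cradle's x axis (rad), 0 or any whole turn when the red spoke points straight up; growing values move the wheel's top towards the cradle's -y (red spoke along (0, -sin q, cos q)). Turns either way, over a full turn. A friction brake (0.3 N m, about 3 N at a spoke's end) keeps it where it is left; it does not spin on.
- red_tip (a point): Centre of the red ball (26 mm diameter) on the end of the red spoke, 112 mm from the wheel centre, in the wheel's plane. It turns with the wheel; its z axis points outwards along the red spoke.
- board: Green circuit board in an aluminium frame, 122 x 110 x 10 mm, on the shaft, turning with the wheel; not to be touched. Origin at its centre on the shaft, 135 mm from the wheel's plane (its near edge 74 mm from it); z is normal to its component side, up when the red spoke is up.
- flux: White flux bottle with a blue cap, 36 mm diameter, 85 mm tall, loose; origin at the centre of its underside. Not to be moved.
- block: Bare steel block 85 x 32 x 24 mm, loose; origin at the centre of its underside. Not to be moved.
- spool: Solder spool standing on end, 52 mm diameter, 46 mm tall, loose; origin at the centre of its underside. Not to be moved.

How it is judged:
At the end, for the whole second after the job is handed in: The red spoke points straight up within 0.09 rad (5 degrees), the wheel is at rest, and the bottle, block and spool are within 15 mm of where they stood (angle between red_tip's own z axis and vertical below 0.09 rad and z of red_tip in the frame of wheel_centre above 0.1 m and velocity of joint wheel between -0.05 and 0.05 rad/s and distance of each of flux, block, spool from where it was at the start of the episode below 0.015 m); the robot touches nothing.
It fails at once if the board or its frame is touched (contact force between any of the fingers, the arm and board above 0.5 N).
It fails at once if the handwheel or cradle is shoved or squeezed hard (over 30 N) (contact force between any of the fingers, the arm and cradle above 30 N).
It fails at once if the flux bottle is shifted, tipped or lifted (distance of flux from where it was at the start of the episode above 0.02 m or angle between flux's own z axis and vertical above 0.35 rad).
It fails at once if the steel block is shifted, tipped or lifted (distance of block from where it was at the start of the episode above 0.02 m or angle between block's own z axis and vertical above 0.35 rad).
It fails at once if the solder spool is shifted, tipped or lifted (distance of spool from where it was at the start of the episode above 0.02 m or angle between spool's own z axis and vertical above 0.35 rad).
It also fails if it takes over 56 s, if anything falls off the work surface, if the arm or the gripper's body presses on something with over 40 N, if the wrist force passes 120 N, or if a joint passes its speed limit or range.

## Working session

There is one attempt and no reset: what is moved stays moved. The work goes in short steps, Python scripts to look and compute and a tool call to move; the robot and the scene stay as the last step left them, time stands still between calls to the robot, and variables do not carry over. Pictures are saved under pics/ and viewed, at most 10 in all, crops included, and the job is handed in when it is done.

Besides the shell and the picture viewer there is one more tool, called after "Emit:" as name([rows], argument=value, ...), one row to a line, values as JSON. carry_out: Moves the arm, as the interface text tells. Its arguments: {"type":"object","properties":{"steps":{"type":"array"},"squeeze":{"type":"number"}},"required":["steps"]}

```bash
mkdir -p pics
cat > h.py <<'E'
import numpy as np, cv2
from scipy.spatial.transform import Rotation as R
from cell import telemetry, snapshot, bot
def pts(s):
    K=np.array(s["camera_matrix"]);d=s["depth"];v,u=np.indices(d.shape)
    p=np.stack([(u-K[0,2])/K[0,0]*d,-(v-K[1,2])/K[1,1]*d,-d],-1)
    a=np.array(s["attitude"]);M=R.from_quat(a).as_matrix() if a.size==4 else a.reshape(3,3)
    return p@M.T+np.array(s["origin"])
E
python3 - <<'E'
from h import *
im=[]
for n in("side","top"):
    s=snapshot(n);np.savez(n,**s);im.append(s["pixels"]);print(n,s["origin"],s["attitude"],s["camera_matrix"])
    cv2.imwrite(f"pics/{n}0.png",s["pixels"])
print(telemetry.read_state(),bot.grasp_offset)
E
```

```text
side [ 0.44717648 -0.83140397  0.67710356] [ 0.5032977  -0.04283797 -0.06017795  0.86095003] [[565.96510719   0.         319.98023142]
 [  0.         565.96510719 237.68790223]
 [  0.           0.           1.        ]]
top [0.45517367 0.03080483 0.97339311] [ 0.05364051 -0.06237398 -0.70234672  0.70706525] [[453.60229629   0.         320.62648094]
 [  0.         453.60229629 243.76850349]
 [  0.           0.           1.        ]]
{'time': 0.1, 'joint_pos': array([ 1.09901649e+00,  2.76487736e-01,  1.50596909e+00, -3.51733816e-05,
        1.36071797e+00, -1.20973461e-01]), 'joint_velocities': array([ 0.00173156, -0.00017138, -0.00467621,  0.00019019, -0.00106794,
       -0.00075899]), 'effort': array([ 2.49202516e-03, -4.05457449e+01, -2.37780547e+01,  7.02835293e-02,
        2.99573410e-02, -4.95893391e-05]), 'eef_pos': array([0.19735239, 0.53948104, 0.17273132]), 'ee_rot': array([ 1.74501473e-01,  9.84656595e-01, -7.61602129e-04, -2.14589816e-04]), 'force': array([ 0.54175134, -0.21272026,  0.00858487]), 'ft_torque': array([-0.00859057,  0.04942892,  0.02427233]), 'gripper_force': 0.0, 'opening': 0.09386537081295435} 0.0188
```

View pics/side0.png

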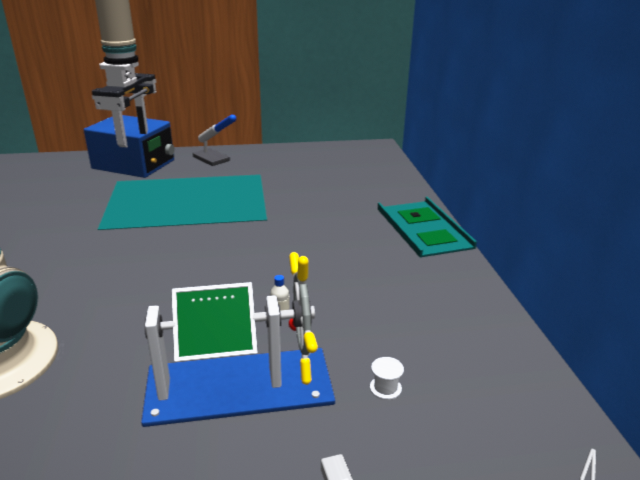

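View pics/top0.png

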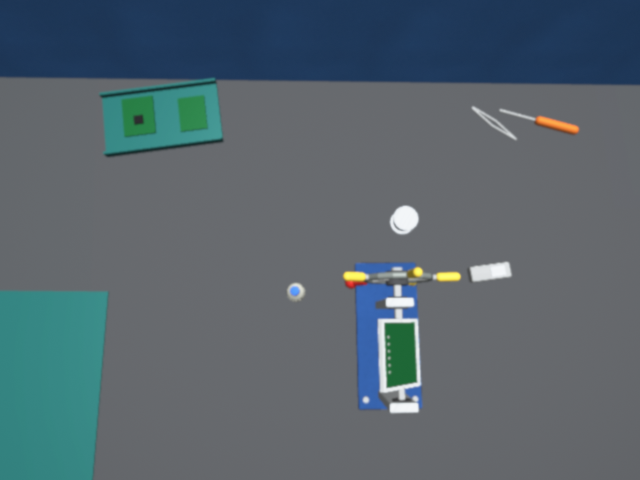

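Side view: board at about (215,320), wheel at about (303,315), spool (387,377) and the flux bottle (280,292) behind the wheel. Top view: hub about (398,277), red ball (350,283), block (490,271), flux (296,291), spool (404,218).

```bash
cat >> h.py <<'E'
def wheel(s,c=None,yaw=None):
    P=pts(s);h=cv2.cvtColor(s["pixels"],cv2.COLOR_BGR2HSV);H,S,V=h[...,0],h[...,1],h[...,2];ok=s["depth"]>0
    o={}
    o['red']=P[((H<6)|(H>174))&(S>180)&(V>90)&ok]
    o['yel']=P[(H>20)&(H<34)&(S>150)&(V>90)&ok]
    o['blue']=P[(H>100)&(H<128)&(S>150)&(V>60)&ok]
    return o,P
E
python3 - <<'E'
from h import *
for n in("side","top"):
    s=dict(np.load(n+".npz"));o,P=wheel(s)
    b=o['blue'];b=b[(abs(b[:,2]-.012)<.008)&(b[:,0]>.1)&(b[:,0]<.6)&(abs(b[:,1])<.4)]
    r=cv2.minAreaRect((b[:,:2]*1000).astype(np.float32));print(n,"base",r,len(b))
    for k in('red','yel'):
        p=o[k];p=p[(p[:,0]>.2)&(p[:,0]<.7)&(p[:,2]>.015)];print(k,len(p),p.mean(0).round(3),p.min(0).round(3),p.max(0).round(3))
    if n=="top":
        for nm,(u,v) in dict(flux=(296,291),spool=(404,218),block=(490,271),hub=(398,277),up1=(400,302),up2=(403,407)).items():print(nm,np.median(P[v-2:v+3,u-2:u+3].reshape(-1,3),0).round(3))
    # yellow clusters
    p=o['yel'];p=p[(p[:,0]>.2)&(p[:,2]>.015)]
    _,l,c=cv2.kmeans(p.astype(np.float32),4 if n=="side" else 3,None,(3,50,1e-4),5,2);print(c.round(3))
E
```

```text
side base ((425.62890625, -123.6693115234375), (298.1066589355469, 132.86520385742188), 0.9533681273460388) 9218
red 35 [ 0.52  -0.052  0.067] [ 0.517 -0.067  0.058] [ 0.525 -0.041  0.086]
yel 794 [ 0.53  -0.15   0.162] [ 0.521 -0.234  0.045] [ 0.539 -0.024  0.254]
[[ 0.526 -0.042  0.186]
 [ 0.531 -0.218  0.162]
 [ 0.529 -0.139  0.235]
 [ 0.531 -0.168  0.064]]
top base ((425.39410400390625, -120.36307525634766), (295.8578186035156, 126.7472915649414), 1.0842481851577759) 3362
red 54 [ 0.525 -0.044  0.074] [ 0.52  -0.065  0.065] [ 0.528 -0.031  0.092]
yel 307 [ 0.529 -0.112  0.195] [ 0.522 -0.228  0.157] [ 0.538 -0.019  0.255]
flux [0.509 0.068 0.085]
spool [ 0.665 -0.155  0.045]
block [ 0.557 -0.338  0.025]
hub [ 0.527 -0.112  0.202]
up1 [ 0.486 -0.121  0.162]
up2 [ 0.307 -0.121  0.162]
[[ 0.531 -0.207  0.162]
 [ 0.528 -0.037  0.188]
 [ 0.53  -0.13   0.245]]
```

Emit:
carry_out([
  {"travel": [-4, -3.6, -2], "twist": [0, 0, -4], "gripper": 1},
  {"travel": [-7, -6.4, -4], "twist": [0, 0, -8], "gripper": 1},
  {"travel": [-9.5, -8.6, -6], "twist": [0, 0, -12], "gripper": 1},
  {"travel": [-12, -11, -8], "twist": [0, 0, -16], "gripper": 1},
  {"travel": [-14.5, -13, -10], "twist": [0, 0, -20], "gripper": 1},
  {"travel": [-17, -15.4, -12], "twist": [0, 0, -20], "gripper": 1},
  {"travel": [-19.5, -17.6, -12.7], "twist": [0, 0, -20], "gripper": 1},
  {"travel": [-22, -20, -12.7], "twist": [0, 0, -20], "gripper": 1},
  {"travel": [-24.5, -22, -12.7], "twist": [0, 0, -20], "gripper": 1},
  {"travel": [-27, -24.4, -12.7], "twist": [0, 0, -20], "gripper": 1},
  {"travel": [-28, -25.3, -12.7], "twist": [0, 0, -20], "gripper": 1},
  {"travel": [-28, -25.3, -12.7], "twist": [0, 0, -20], "gripper": 1},
])

```text
time: 1.1
eef_pos: [0.3747, 0.2036, 0.3001]
ee_rot: [0.003, 1.0, -0.001, 0.0]
force: [-0.6, 0.8, 0.5]
opening: 0.0177
gripper_force: 0.0
```

Emit:
carry_out([
  {"travel": [-1.5, -3, 0], "twist": [0, 0, 0], "gripper": 1},
  {"travel": [-3, -6, 0], "twist": [0, 0, 0], "gripper": 1},
  {"travel": [-4.7, -9, 0], "twist": [0, 0, 0], "gripper": 1},
  {"travel": [-6.3, -12, 0], "twist": [0, 0, 0], "gripper": 1},
  {"travel": [-8, -15, 0], "twist": [0, 0, 0], "gripper": 1},
  {"travel": [-9.5, -18, 0], "twist": [0, 0, 0], "gripper": 1},
  {"travel": [-11, -21, 0], "twist": [0, 0, 0], "gripper": 1},
  {"travel": [-12.5, -24, 0], "twist": [0, 0, 0], "gripper": 1},
  {"travel": [-14, -27, 0], "twist": [0, 0, 0], "gripper": 1},
  {"travel": [-15, -29, 0], "twist": [0, 0, 0], "gripper": 1},
  {"travel": [-15.5, -29.9, 0], "twist": [0, 0, 0], "gripper": 1},
  {"travel": [-15.5, -29.9, 0], "twist": [0, 0, 0], "gripper": 1},
])

```text
time: 2.1
eef_pos: [0.5289, -0.0937, 0.2994]
ee_rot: [0.002, 1.0, 0.0, -0.001]
force: [-0.1, 0.4, -0.0]
opening: 0.0006
gripper_force: 0.0
```

Run:
```python
from h import *
cv2.imwrite("pics/s1.png",snapshot("side")["pixels"][150:450,150:450].repeat(2,0).repeat(2,1));print(telemetry.read_state()["eef_pos"])
```

```text
[ 0.52810555 -0.09222986  0.2997521 ]
```

View pics/s1.png

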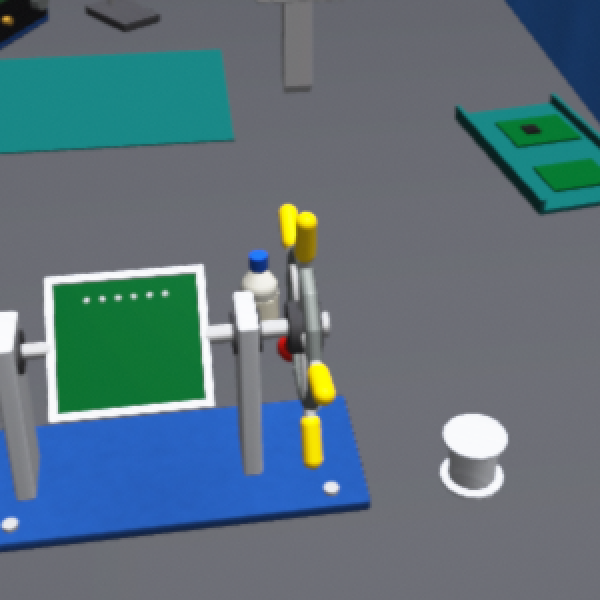

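The closed finger tip hangs over the wheel plane at crop (298,88). The top spoke's handles are at (306,237) and (288,225). Next I lower it and push the top spoke.

Emit:
carry_out([
  {"travel": [0, 0, 2.5], "twist": [0, 0, 0], "gripper": 1},
  {"travel": [0, 0, 5], "twist": [0, 0, 0], "gripper": 1},
  {"travel": [0, 0, 7.2], "twist": [0, 0, 0], "gripper": 1},
  {"travel": [0, -0.8, 7.2], "twist": [0, 0, 0], "gripper": 1},
  {"travel": [0, -1.6, 7.2], "twist": [0, 0, 0], "gripper": 1},
  {"travel": [0, -2.2, 7.2], "twist": [0, 0, 0], "gripper": 1},
  {"travel": [0, -2.7, 7.2], "twist": [0, 0, 0], "gripper": 1},
  {"travel": [0, -3.2, 7.3], "twist": [0, 0, 0], "gripper": 1},
  {"travel": [0, -3.7, 7.4], "twist": [0, 0, 0], "gripper": 1},
  {"travel": [0, -4.2, 7.5], "twist": [0, 0, 0], "gripper": 1},
  {"travel": [0, -4.7, 7.6], "twist": [0, 0, 0], "gripper": 1},
  {"travel": [0, -5.3, 7.8], "twist": [0, 0, 0], "gripper": 1},
])

```text
time: 3.15
eef_pos: [0.5281, -0.1466, 0.2226]
ee_rot: [0.001, 1.0, 0.0, 0.0]
force: [-0.4, -0.6, -0.7]
opening: 0.0004
gripper_force: 0.0
```

Emit:
carry_out([
  {"travel": [0, -0.5, 0.3], "twist": [0, 0, 0], "gripper": 1},
  {"travel": [0, -1, 0.6], "twist": [0, 0, 0], "gripper": 1},
  {"travel": [0, -1.5, 1], "twist": [0, 0, 0], "gripper": 1},
  {"travel": [0, -2, 1.4], "twist": [0, 0, 0], "gripper": 1},
  {"travel": [0, -2.5, 1.8], "twist": [0, 0, 0], "gripper": 1},
  {"travel": [0, -2.5, 1.8], "twist": [0, 0, 0], "gripper": 1},
])

```text
time: 3.65
eef_pos: [0.5274, -0.1719, 0.2032]
ee_rot: [0.001, 1.0, 0.0, -0.001]
force: [-0.4, 0.1, -0.6]
opening: 0.0001
gripper_force: 0.0
```

Run:
```python
from h import *
s=snapshot("side");np.savez("s2",**s)
cv2.imwrite("pics/s2.png",s["pixels"][150:450,150:450].repeat(2,0).repeat(2,1));print(telemetry.read_state()["eef_pos"],telemetry.read_state()["force"])
```

```text
[ 0.52757239 -0.17133889  0.20368172] [-0.11007012  0.52996468  0.58937672]
```

View pics/s2.png

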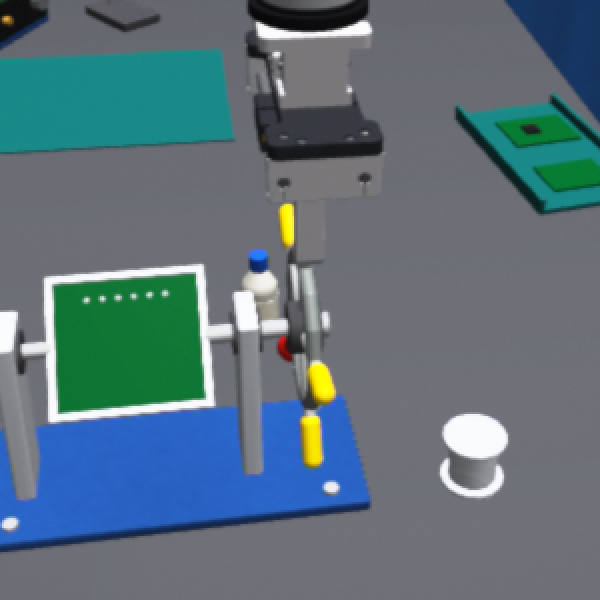

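The yellow handles at (288,225) and (320,383) and the red ball at (285,348) look unmoved. The finger hides the top spoke, so I'll check from above.

Run:
```python
from h import *
s=snapshot("top")
cv2.imwrite("pics/t2.png",cv2.resize(s["pixels"][200:350,270:470],None,fx=4,fy=4))
for n,s in(("top",s),("side",dict(np.load("s2.npz"))),("side0",dict(np.load("side.npz")))):
    o,P=wheel(s)
    for k in('red','yel'):
        p=o[k];p=p[(p[:,0]>.45)&(p[:,0]<.7)&(p[:,2]>.015)];a=np.degrees(np.arctan2(p[:,1]+.12,p[:,2]-.14))
        print(n,k,len(p),np.histogram(a,np.arange(-180,181,15)))
```

```text
top red 53 (array([ 0,  0,  0,  0,  0,  0,  0,  0,  0,  0,  0,  0,  0,  0,  0,  0,  0,
        0,  0,  0, 53,  0,  0,  0]), array([-180, -165, -150, -135, -120, -105,  -90,  -75,  -60,  -45,  -30,
        -15,    0,   15,   30,   45,   60,   75,   90,  105,  120,  135,
        150,  165,  180]))
top yel 133 (array([ 0,  0,  0,  0,  0,  0,  0,  0,  0,  0,  0,  0,  0,  0,  0, 60, 73,
        0,  0,  0,  0,  0,  0,  0]), array([-180, -165, -150, -135, -120, -105,  -90,  -75,  -60,  -45,  -30,
        -15,    0,   15,   30,   45,   60,   75,   90,  105,  120,  135,
        150,  165,  180]))
side red 35 (array([ 0,  0,  0,  0,  0,  0,  0,  0,  0,  0,  0,  0,  0,  0,  0,  0,  0,
        0,  0,  0,  8, 27,  0,  0]), array([-180, -165, -150, -135, -120, -105,  -90,  -75,  -60,  -45,  -30,
        -15,    0,   15,   30,   45,   60,   75,   90,  105,  120,  135,
        150,  165,  180]))
side yel 547 (array([  0,   8, 204,   0,   0,   0, 180,  20,   0,   0,  19,   0,   0,
         0,   1,  84,  31,   0,   0,   0,   0,   0,   0,   0]), array([-180, -165, -150, -135, -120, -105,  -90,  -75,  -60,  -45,  -30,
        -15,    0,   15,   30,   45,   60,   75,   90,  105,  120,  135,
        150,  165,  180]))
side0 red 35 (array([ 0,  0,  0,  0,  0,  0,  0,  0,  0,  0,  0,  0,  0,  0,  0,  0,  0,
        0,  0,  0,  8, 27,  0,  0]), array([-180, -165, -150, -135, -120, -105,  -90,  -75,  -60,  -45,  -30,
        -15,    0,   15,   30,   45,   60,   75,   90,  105,  120,  135,
        150,  165,  180]))
side0 yel 794 (array([  0,   9, 204,   0,   0,   0, 179,  20,   0,   0,   2, 239,   0,
         0,   1,  88,  52,   0,   0,   0,   0,   0,   0,   0]), array([-180, -165, -150, -135, -120, -105,  -90,  -75,  -60,  -45,  -30,
        -15,    0,   15,   30,   45,   60,   75,   90,  105,  120,  135,
        150,  165,  180]))
```

View pics/t2.png

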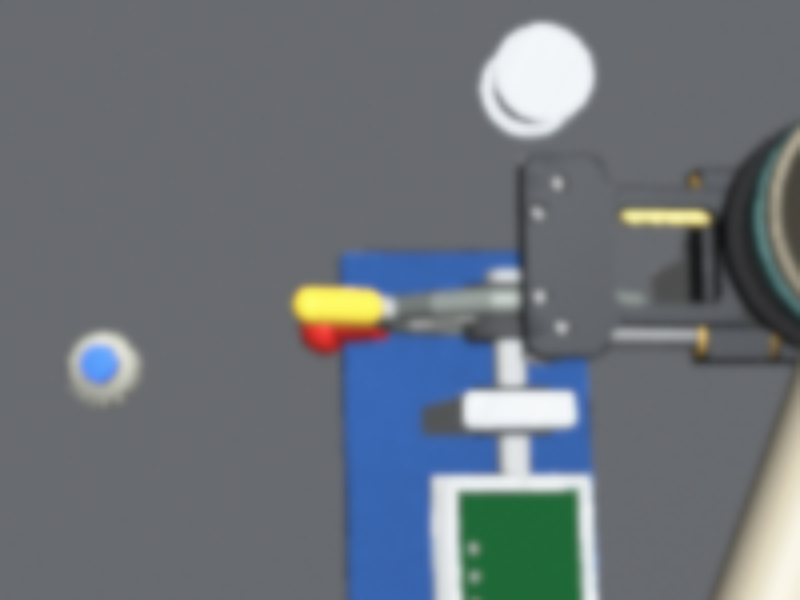

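Run:
```python
from h import *
st=telemetry.read_state();print(st["eef_pos"],R.from_quat(st["ee_rot"]).as_matrix().round(3))
for n in("side","s2"):
    s=dict(np.load(n+".npz"));P=pts(s);p=P[250:285,285:320].reshape(-1,3)
    print(n)
    for r in range(250,290,4):
        print(r,[tuple((P[r,c]*1000).astype(int)) for c in range(292,318,4)])
```

```text
[ 0.52779732 -0.17113236  0.2040897 ] [[-1.     0.002 -0.001]
 [ 0.002  1.     0.001]
 [ 0.001  0.001 -1.   ]]
side
250 [(np.int64(559), np.int64(310), np.int64(0)), (np.int64(568), np.int64(306), np.int64(0)), (np.int64(577), np.int64(306), np.int64(0)), (np.int64(586), np.int64(304), np.int64(1)), (np.int64(596), np.int64(305), np.int64(0)), (np.int64(605), np.int64(305), np.int64(-1)), (np.int64(614), np.int64(297), np.int64(2))]
254 [(np.int64(525), np.int64(-31), np.int64(194)), (np.int64(532), np.int64(-26), np.int64(190)), (np.int64(575), np.int64(289), np.int64(0)), (np.int64(584), np.int64(288), np.int64(0)), (np.int64(593), np.int64(285), np.int64(0)), (np.int64(603), np.int64(285), np.int64(0)), (np.int64(611), np.int64(281), np.int64(1))]
258 [(np.int64(525), np.int64(-34), np.int64(188)), (np.int64(531), np.int64(-37), np.int64(190)), (np.int64(526), np.int64(-137), np.int64(250)), (np.int64(532), np.int64(-137), np.int64(250)), (np.int64(591), np.int64(270), np.int64(0)), (np.int64(600), np.int64(268), np.int64(0)), (np.int64(610), np.int64(268), np.int64(-1))]
262 [(np
[... 4936 characters left out ...]
np.int64(597), np.int64(182), np.int64(1))]
282 [(np.int64(544), np.int64(173), np.int64(1)), (np.int64(526), np.int64(-76), np.int64(169)), (np.int64(526), np.int64(-134), np.int64(207)), (np.int64(532), np.int64(-135), np.int64(207)), (np.int64(578), np.int64(168), np.int64(1)), (np.int64(587), np.int64(170), np.int64(0)), (np.int64(595), np.int64(168), np.int64(0))]
286 [(np.int64(543), np.int64(159), np.int64(0)), (np.int64(526), np.int64(-81), np.int64(164)), (np.int64(526), np.int64(-136), np.int64(201)), (np.int64(532), np.int64(-139), np.int64(203)), (np.int64(577), np.int64(157), np.int64(0)), (np.int64(585), np.int64(157), np.int64(-1)), (np.int64(593), np.int64(150), np.int64(2))]
```

The depth data explain it: the finger's lower end is really at z ≈ 0.243 while the reported TCP z is 0.204, an offset of about 39 mm. So the finger passed over the spoke; y and x agree. From here on I allow for that: lift, go back and repeat the stroke lower.

Emit:
carry_out([
  {"travel": [0, 0, -3], "twist": [0, 0, 0], "gripper": 1},
  {"travel": [0, 3, -3], "twist": [0, 0, 0], "gripper": 1},
  {"travel": [0, 6, -3], "twist": [0, 0, 0], "gripper": 1},
  {"travel": [0, 7.8, -3], "twist": [0, 0, 0], "gripper": 1},
  {"travel": [0, 7.8, -2], "twist": [0, 0, 0], "gripper": 1},
  {"travel": [0, 7.8, 0], "twist": [0, 0, 0], "gripper": 1},
  {"travel": [0, 7.8, 1.5], "twist": [0, 0, 0], "gripper": 1},
  {"travel": [0, 7.2, 1.5], "twist": [0, 0, 0], "gripper": 1},
  {"travel": [0, 6.6, 1.5], "twist": [0, 0, 0], "gripper": 1},
  {"travel": [0, 6, 1.5], "twist": [0, 0, 0], "gripper": 1},
  {"travel": [0, 5.5, 1.5], "twist": [0, 0, 0], "gripper": 1},
  {"travel": [0, 5, 1.5], "twist": [0, 0, 0], "gripper": 1},
])

```text
time: 4.75
eef_pos: [0.5285, -0.1205, 0.1898]
ee_rot: [0.001, 1.0, 0.002, 0.001]
force: [0.3, 4.4, -1.7]
opening: 0.0008
gripper_force: 1.9
```

Emit:
carry_out([
  {"travel": [0, -0.4, 0], "twist": [0, 0, 0], "gripper": 1},
  {"travel": [0, -0.8, 0.1], "twist": [0, 0, 0], "gripper": 1},
  {"travel": [0, -1.2, 0.2], "twist": [0, 0, 0], "gripper": 1},
  {"travel": [0, -1.6, 0.3], "twist": [0, 0, 0], "gripper": 1},
])

```text
time: 5.08
eef_pos: [0.5283, -0.1372, 0.1866]
ee_rot: [0.001, 1.0, 0.0, 0.0]
force: [1.1, 3.9, 0.4]
opening: 0.0003
gripper_force: 2.0
```

Emit:
carry_out([
  {"travel": [0, -0.5, 0.2], "twist": [0, 0, 0], "gripper": 1},
  {"travel": [0, -1, 0.4], "twist": [0, 0, 0], "gripper": 1},
  {"travel": [0, -1.5, 0.7], "twist": [0, 0, 0], "gripper": 1},
  {"travel": [0, -2, 1], "twist": [0, 0, 0], "gripper": 1},
  {"travel": [0, -2.5, 1.3], "twist": [0, 0, 0], "gripper": 1},
  {"travel": [0, -3, 1.7], "twist": [0, 0, 0], "gripper": 1},
  {"travel": [0, -3.4, 2.1], "twist": [0, 0, 0], "gripper": 1},
  {"travel": [0, -3.4, 2.1], "twist": [0, 0, 0], "gripper": 1},
  {"travel": [0, -3, 0], "twist": [0, 0, 0], "gripper": 1},
  {"travel": [0, -3, -4], "twist": [0, 0, 0], "gripper": 1},
  {"travel": [0, -3, -7], "twist": [0, 0, 0], "gripper": 1},
  {"travel": [0, -3, -7], "twist": [0, 0, 0], "gripper": 1},
])

```text
time: 6.08
eef_pos: [0.5302, -0.1704, 0.2627]
ee_rot: [0.001, 1.0, -0.004, 0.004]
force: [0.5, -0.7, 0.1]
opening: 0.0004
gripper_force: 0.0
```

```bash
cat >> h.py <<'E'
def ang(C=(-.12,.14)):
    for n in("side","top"):
        s=snapshot(n);o,P=wheel(s)
        for k in('red','yel'):
            p=o[k];p=p[(p[:,0]>.49)&(p[:,0]<.57)&(p[:,2]>.015)&(np.hypot(p[:,1]-C[0],p[:,2]-C[1])<.14)]
            a=np.degrees(np.arctan2(p[:,1]-C[0],p[:,2]-C[1]))
            if k=='red': print(n,k,len(p),len(p) and (np.median(a).round(1),p.mean(0).round(3)))
            else:
                h,e=np.histogram(a,np.arange(-180,181,10));print(n,k,[(int(x),int(c)) for x,c in zip(e,h) if c>5])
    print(telemetry.read_state()["eef_pos"]);return s
E
python3 -c "from h import *;ang()"
```

```text
side red 105 (np.float64(88.7), array([ 0.523, -0.028,  0.145]))
side yel [(-130, 18), (-120, 229), (-60, 70), (-50, 45), (10, 223), (20, 10), (160, 29), (170, 22)]
top red 186 (np.float64(88.6), array([ 0.528, -0.018,  0.143]))
top yel [(10, 32), (20, 28)]
[ 0.52778091 -0.16874832  0.25730426]
```

Emit:
carry_out([
  {"travel": [0, 3, -0.5], "twist": [0, 0, 0], "gripper": 1},
  {"travel": [0, 6, -0.5], "twist": [0, 0, 0], "gripper": 1},
  {"travel": [0, 9, -0.5], "twist": [0, 0, 0], "gripper": 1},
  {"travel": [0, 12.2, -0.5], "twist": [0, 0, 0], "gripper": 1},
  {"travel": [0, 12.2, 2], "twist": [0, 0, 0], "gripper": 1},
  {"travel": [0, 12.2, 4.5], "twist": [0, 0, 0], "gripper": 1},
  {"travel": [0, 12.2, 6.8], "twist": [0, 0, 0], "gripper": 1},
  {"travel": [0, 11.4, 6.8], "twist": [0, 0, 0], "gripper": 1},
  {"travel": [0, 10.8, 6.8], "twist": [0, 0, 0], "gripper": 1},
  {"travel": [0, 10.3, 6.8], "twist": [0, 0, 0], "gripper": 1},
  {"travel": [0, 9.8, 6.7], "twist": [0, 0, 0], "gripper": 1},
  {"travel": [0, 9.3, 6.6], "twist": [0, 0, 0], "gripper": 1},
])

```text
time: 7.18
eef_pos: [0.5286, -0.0735, 0.1924]
ee_rot: [0.001, 1.0, 0.001, 0.001]
force: [-0.6, 4.3, 4.7]
opening: 0.0003
gripper_force: 2.6
```

Emit:
carry_out([
  {"travel": [0, -0.5, 0], "twist": [0, 0, 0], "gripper": 1},
  {"travel": [0, -1, 0], "twist": [0, 0, 0], "gripper": 1},
  {"travel": [0, -1.5, 0], "twist": [0, 0, 0], "gripper": 1},
  {"travel": [0, -2, 0], "twist": [0, 0, 0], "gripper": 1},
  {"travel": [0, -2.5, 0], "twist": [0, 0, 0], "gripper": 1},
  {"travel": [0, -3, 0], "twist": [0, 0, 0], "gripper": 1},
  {"travel": [0, -3.5, 0], "twist": [0, 0, 0], "gripper": 1},
  {"travel": [0, -4, 0], "twist": [0, 0, 0], "gripper": 1},
])

```text
time: 7.85
eef_pos: [0.5284, -0.1146, 0.1905]
ee_rot: [0.001, 1.0, 0.0, 0.0]
force: [1.9, 4.2, 2.2]
opening: 0.0002
gripper_force: 2.1
```

Emit:
carry_out([
  {"travel": [0, -0.6, 0], "twist": [0, 0, 0], "gripper": 1},
  {"travel": [0, -1.2, 0.1], "twist": [0, 0, 0], "gripper": 1},
  {"travel": [0, -1.8, 0.3], "twist": [0, 0, 0], "gripper": 1},
  {"travel": [0, -2.4, 0.5], "twist": [0, 0, 0], "gripper": 1},
  {"travel": [0, -3, 0.7], "twist": [0, 0, 0], "gripper": 1},
  {"travel": [0, -3.6, 1], "twist": [0, 0, 0], "gripper": 1},
  {"travel": [0, -4.2, 1.4], "twist": [0, 0, 0], "gripper": 1},
  {"travel": [0, -4.8, 1.8], "twist": [0, 0, 0], "gripper": 1},
  {"travel": [0, -5.4, 2.3], "twist": [0, 0, 0], "gripper": 1},
  {"travel": [0, -5, 0], "twist": [0, 0, 0], "gripper": 1},
  {"travel": [0, -5, -4], "twist": [0, 0, 0], "gripper": 1},
  {"travel": [0, -5, -7], "twist": [0, 0, 0], "gripper": 1},
])

```text
time: 8.85
eef_pos: [0.5258, -0.166, 0.2606]
ee_rot: [0.001, 1.0, -0.001, -0.003]
force: [0.9, -0.3, 0.6]
opening: 0.0003
gripper_force: 0.0
```

```bash
python3 -c "
from h import *
ang()"
```

```text
side red 241 (np.float64(19.4), array([ 0.528, -0.088,  0.23 ]))
side yel [(-120, 249), (-60, 35), (-50, 84), (90, 41), (170, 58)]
top red 154 (np.float64(22.7), array([ 0.529, -0.073,  0.251]))
top yel [(90, 91)]
[ 0.52902993 -0.16731662  0.26477235]
```

Emit:
carry_out([
  {"travel": [0, 3.3, -0.5], "twist": [0, 0, 0], "gripper": 1},
  {"travel": [0, 6.6, -0.5], "twist": [0, 0, 0], "gripper": 1},
  {"travel": [0, 10, -0.5], "twist": [0, 0, 0], "gripper": 1},
  {"travel": [0, 13.3, -0.5], "twist": [0, 0, 0], "gripper": 1},
  {"travel": [0, 13.3, 2], "twist": [0, 0, 0], "gripper": 1},
  {"travel": [0, 13.3, 4.5], "twist": [0, 0, 0], "gripper": 1},
  {"travel": [0, 13.3, 7], "twist": [0, 0, 0], "gripper": 1},
  {"travel": [0, 12.5, 7.2], "twist": [0, 0, 0], "gripper": 1},
  {"travel": [0, 11.8, 7.2], "twist": [0, 0, 0], "gripper": 1},
  {"travel": [0, 11.3, 7.1], "twist": [0, 0, 0], "gripper": 1},
  {"travel": [0, 10.8, 7], "twist": [0, 0, 0], "gripper": 1},
  {"travel": [0, 10.3, 6.9], "twist": [0, 0, 0], "gripper": 1},
])

```text
time: 9.95
eef_pos: [0.5281, -0.061, 0.1929]
ee_rot: [0.001, 1.0, 0.001, 0.0]
force: [-1.3, 5.9, 3.4]
opening: 0.0008
gripper_force: 2.4
```

Emit:
carry_out([
  {"travel": [0, -0.5, -0.1], "twist": [0, 0, 0], "gripper": 1},
  {"travel": [0, -1, -0.2], "twist": [0, 0, 0], "gripper": 1},
  {"travel": [0, -1.5, -0.3], "twist": [0, 0, 0], "gripper": 1},
  {"travel": [0, -2, -0.3], "twist": [0, 0, 0], "gripper": 1},
  {"travel": [0, -2.4, -0.3], "twist": [0, 0, 0], "gripper": 1},
  {"travel": [0, -2.4, -0.3], "twist": [0, 0, 0], "gripper": 1},
])

```text
time: 10.45
eef_pos: [0.5285, -0.0866, 0.1946]
ee_rot: [0.001, 1.0, -0.001, 0.0]
force: [0.5, 0.4, 0.5]
opening: 0.0008
gripper_force: 0.4
```

```bash
python3 -c "
from h import *
ang()"
```

```text
side red 327 (np.float64(-0.8), array([ 0.53 , -0.121,  0.245]))
side yel [(-140, 233), (-80, 8), (-70, 154), (0, 14), (60, 13), (70, 74), (150, 22)]
top red 0 0
top yel []
[ 0.52782347 -0.08648837  0.19398332]
```

Emit:
carry_out([
  {"travel": [0, 2, 0], "twist": [0, 0, 0], "gripper": 1},
  {"travel": [0, 5, 0], "twist": [0, 0, 0], "gripper": 1},
  {"travel": [0, 8, -3], "twist": [0, 0, 0], "gripper": 1},
  {"travel": [0, 12, -7], "twist": [0, 0, 0], "gripper": 1},
  {"travel": [0, 16, -7], "twist": [0, 0, 0], "gripper": 1},
  {"travel": [0, 20, -7], "twist": [0, 0, 0], "gripper": 1},
  {"travel": [0, 20, -7], "twist": [0, 0, 0], "gripper": 1},
])

```text
time: 11.13
eef_pos: [0.5286, 0.1197, 0.2651]
ee_rot: [-0.001, 1.0, 0.001, 0.001]
force: [0.4, -0.5, -0.7]
opening: 0.0006
gripper_force: 0.0
```

Run:
```python
from h import *
from scipy.optimize import least_squares
Q=[]
for n in("top","side"):
    s=snapshot(n);cv2.imwrite(f"pics/{n}3.png",s["pixels"]);o,P=wheel(s)
    p=o['red'];p=p[(p[:,0]>.49)&(p[:,0]<.57)]
    b=p[p[:,2]>.245] if n=="side" else p
    f=least_squares(lambda c:np.linalg.norm(b-c,axis=1)-.013,[.53,-.12,.25],loss='soft_l1',f_scale=.001)
    print(n,len(b),f.x.round(4),"angle",np.degrees(np.arcsin((f.x[1]+.12)/.112)).round(1))
    r=s["pixels"];m=(np.array([[1]]))
    # hub / uprights y from top: points z~.162 white
    if n=="top":
        u=P[(abs(P[...,2]-.162)<.004)&(P[...,0]>.28)&(P[...,0]<.51)&(abs(P[...,1]+.12)<.04)&(s["pixels"].min(-1)>150)]
        for lo,hi in((.28,.33),(.46,.51)):
            w=u[(u[:,0]>lo)&(u[:,0]<hi)];print(len(w),np.percentile(w,[1,50,99],axis=0).round(4).tolist())
    y=o['yel'];y=y[(y[:,0]>.49)&(y[:,0]<.57)&(y[:,2]>.015)]
    print([ (i,(y[(np.sign(y[:,1]+.12)==i)&(y[:,2]>.1)]).mean(0).round(4).tolist()) for i in(-1,1)])
```

```text
top 147 [ 0.5313 -0.1112  0.252 ] angle 4.5
267 [[0.2982, -0.1461, 0.159], [0.3069, -0.1219, 0.1622], [0.3138, -0.0993, 0.1653]]
248 [[0.4786, -0.144, 0.1583], [0.4858, -0.1192, 0.162], [0.494, -0.0957, 0.1655]]
[(-1, [0.5319, -0.2026, 0.181]), (1, [0.5287, -0.0296, 0.1693])]
side 184 [ 0.5293 -0.1128  0.2521] angle 3.7
[(-1, [0.5305, -0.2143, 0.1816]), (1, [0.5243, -0.0489, 0.177])]
```

The ball is about 7 mm short of upright (+3.7°). One last push, 7 mm past the earlier contact, should close that.

Emit:
carry_out([
  {"travel": [0, -4, 0], "twist": [0, 0, 0], "gripper": 1},
  {"travel": [0, -8, 0], "twist": [0, 0, 0], "gripper": 1},
  {"travel": [0, -12, 2], "twist": [0, 0, 0], "gripper": 1},
  {"travel": [0, -15, 5], "twist": [0, 0, 0], "gripper": 1},
  {"travel": [0, -17.5, 7], "twist": [0, 0, 0], "gripper": 1},
  {"travel": [0, -18.8, 7], "twist": [0, 0, 0], "gripper": 1},
  {"travel": [0, -19.5, 7], "twist": [0, 0, 0], "gripper": 1},
  {"travel": [0, -20, 7], "twist": [0, 0, 0], "gripper": 1},
  {"travel": [0, -20.3, 7], "twist": [0, 0, 0], "gripper": 1},
  {"travel": [0, -20.5, 7], "twist": [0, 0, 0], "gripper": 1},
  {"travel": [0, -20.7, 7], "twist": [0, 0, 0], "gripper": 1},
  {"travel": [0, -20.7, 7], "twist": [0, 0, 0], "gripper": 1},
])

```text
time: 12.23
eef_pos: [0.5288, -0.0911, 0.1957]
ee_rot: [0.0, 1.0, 0.0, 0.001]
force: [-0.4, 2.6, 2.1]
opening: 0.0002
gripper_force: 1.4
```

Emit:
carry_out([
  {"travel": [0, 1.5, 0], "twist": [0, 0, 0], "gripper": 1},
  {"travel": [0, 5, 0], "twist": [0, 0, 0], "gripper": 1},
  {"travel": [0, 8, -3], "twist": [0, 0, 0], "gripper": 1},
  {"travel": [0, 12, -7], "twist": [0, 0, 0], "gripper": 1},
  {"travel": [0, 16, -7], "twist": [0, 0, 0], "gripper": 1},
  {"travel": [0, 20, -7], "twist": [0, 0, 0], "gripper": 1},
  {"travel": [0, 20, -7], "twist": [0, 0, 0], "gripper": 1},
])

```text
time: 12.82
eef_pos: [0.5291, 0.1136, 0.2664]
ee_rot: [-0.002, 1.0, 0.001, 0.002]
force: [-0.0, -0.4, -0.2]
opening: 0.0004
gripper_force: 0.0
```

Run:
```python
from h import *
from scipy.optimize import least_squares
for n in("top","side"):
    s=snapshot(n);o,P=wheel(s)
    if n=="top":
        for nm,(u,v) in dict(flux=(296,291),spool=(404,218),block=(490,271)).items():print(nm,np.median(P[v-2:v+3,u-2:u+3].reshape(-1,3),0).round(3))
    else: cv2.imwrite("pics/s4.png",s["pixels"])
    p=o['red'];p=p[(p[:,0]>.49)&(p[:,0]<.57)]
    b=p[p[:,2]>.245] if n=="side" else p
    f=least_squares(lambda c:np.linalg.norm(b-c,axis=1)-.013,[.53,-.12,.25],loss='soft_l1',f_scale=.001)
    print(n,len(b),f.x.round(4),"angle",np.degrees(np.arcsin((f.x[1]+.1192)/.112)).round(1))
```

```text
flux [0.509 0.068 0.086]
spool [ 0.665 -0.155  0.046]
block [ 0.557 -0.337  0.026]
top 147 [ 0.5313 -0.1161  0.252 ] angle 1.6
side 186 [ 0.529  -0.1173  0.2524] angle 1.0
```

View pics/s4.png

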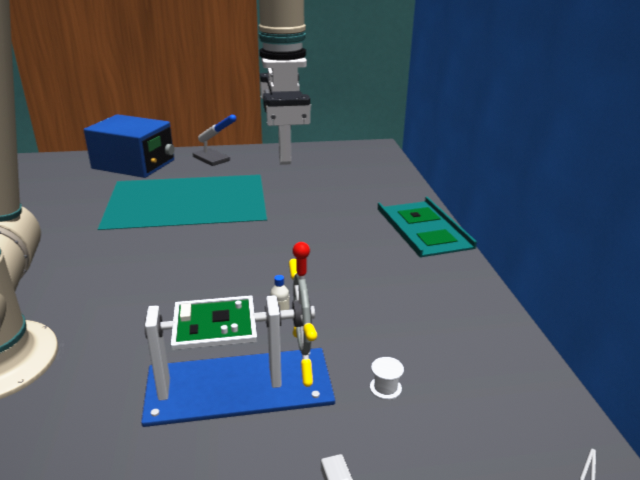

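The red ball is straight up at (301,251), within about 1.5°. The board lies face-up at (215,320), the hand is clear, and the flux, spool and block are where they were.

```bash
python3 -c "
from cell import bot
print(bot.close_job())"
```

```text
the job is handed in; nothing more can be done
None
```

I handed the job in at about 13 s: the red spoke measured within about 1.5° of straight up and the board is face-up. The hand is clear, and the bottle, block and spool are where they stood (within about 1 mm). The first stroke missed because the fingertip sat about 39 mm above the reported TCP height, so I allowed for that in the later strokes.

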